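# Make up two hose repair kits at the workshop bench

### The arm

A 7-joint arm with a two-finger parallel gripper is mounted at the origin on the work surface. World frame = base frame: x ahead of the robot, y to its left, z up, the work surface at z = 0. Lengths are in m, angles in rad, forces in N, time in s.
With the tool pointing down it reaches from about 0.4 to 0.85 m from the base axis. Payload 4.5 kg.
Tool frame: the origin (TCP) lies midway between the tips of the shut fingers; the grasp point (between the pads) lies 19 mm behind it; y points along the fingers, z is the direction in which the jaws open and shut, and the axes are right-handed (so a half turn about y gives the same grasp; the last joint's range is limited). The gripper opens to 88 mm and grips with 3 to 60 N. Pads are 18 mm wide; open, the fingers measure 123 mm over their backs; the gripper's body (75 mm by 187 mm) begins 45 mm behind the grasp point.
Start: joints at [-1.268, 0.689, -0.195, 1.565, 0.157, 0.902, -0.215], TCP at [0.166, 0.603, 0.239] pointing down, gripper open.
Joint ranges: [-3.01, 3.01], [-0.46, 2.08], [-1.47, 1.51], [0.13, 2.56], [-1, 4.14], [0.04, 2.09], [-2.66, 2.66]. Speed limits (rad/s): [2.57, 2.57, 3.14, 3.14, 3.14, 3.14, 3.14].

### API

Orientations are given as a unit quaternion [x, y, z, w].
In Python, from plant import r, snapshot, get_calibration, job, boxes_of gives the robot as it stands. The module is installed in compiled form; this text tells all that it offers.
- The arm moves only by the shell command python3 -m handwheel 'ROWS' [OPENING] [FORCE]. ROWS is JSON, a list that holds one entry, the list of rows, each a list of 6 numbers: the shift along the tool's x, y, z as a fraction of full scale, then the turn, a rotation vector about the tool's x, y, z as a fraction of full scale. In form: [[[x, y, z, wx, wy, wz], ...]]. A call has 1 to 12 rows; each row is the pose to reach, as a shift and turn from the pose commanded when the call began, along the tool's axes at that moment, turning the shorter way round; what a row does not reach only later rows make up. Full scale, the value 1, is 100 cm for a shift and 180 degrees for a turn. A row lasts 1/12 s, in which the tool goes at most 41.7 mm and 7.16 degrees, less where a joint would pass 70% of its speed; a pose out of reach is approached as far as the arm can. A call with a number of a shift or a turn outside -1 to 1 is refused whole. A call with a gripper value outside its range is refused whole. OPENING is the opening, from -1 (shut) to 1 (fully open), set as the call begins (- or left out, the last holds). The fingers move at their own pace and stop on an object; FORCE is the grip in N (left out, the last holds). Time passes only in rows, so rows that repeat a pose let the fingers close. It gives the time, the measured TCP pose, the force and the opening at its end, in the units of the state.
- r.get_state(): the state, without advancing time (a new reading comes with each control period).
- snapshot(name): name is "scene" or "top" or "wrist"; returns the picture (400x640x3 uint8, red, green, blue); there is no depth.
- get_calibration(name): a dict with "fx", "fy", "cx", "cy" (pixels), "k1" (the pictures are not rectified: a ray, as slopes to the right and down, at radius r is drawn at 1 + k1 r^2 times it, then the intrinsics apply), "T" (4x4, takes a point from camera to world coordinates). Camera axes: x right, y down, z forward; pixel columns grow to the right and rows downward; lengths in m; the calibration is good to about 2 mm. A picture is of the moment at which its call begins: read the wrist's pose just before it. get_calibration takes no time and is no camera call; for the wrist camera it gives the pose at the moment of the call.
- job.finish_job(): hands the job in, once; it reports no verdict.
Trained networks look in the newest picture that a camera, given by its name, has taken for a name from the list of things; names that differ only in an ending like _2 or _b are one class to them, and where a whole thing is asked for, a point or a joint stands for the part that bears it (a point fixed in the world has none). Each returns a list of dicts, best first, with "confidence" (0 to 1); they miss things now and then, are a little off and sometimes report something else, mostly with a low value. They report only what shows in the picture. A call takes as long as a camera call. They do not tell look-alikes from the thing itself.
- boxes_of(thing, camera): "bbox" ([left, top, right, bottom] in pixels, round what is visible of it).
The state is a dict: "clock": time; "q": joint angles; "qd": joint speeds; "joint_torque": joint torques, N m; "tool_pos": TCP position; "eef_rot": TCP orientation; "contact_force": force on the tool from outside, world axes, zero at the start; "moment": the same for the moment, N m; "opening": opening from 0.0 (shut) to 1.0 (fully open).
Only numpy, scipy, OpenCV 4.12 (cv2) and the standard library are available. Lean on these libraries where they do the work, as an engineer would, in place of code of your own. Each camera call takes 0.05 s, during which the arm holds its last target. There are 200 camera calls.

### The job

Make up the two hose repair kits: the brass coupling and the yellow dust plug belong in the red tray, the steel coupling and the green-handled valve in the blue tray. In each tray the coupling goes in the half lined with black rubber and the other part in the bare half. Set every part down gently and upright, flat on the tray's floor, without dropping it, and leave the copper elbow, the oil bottle and the spanner where they are.

Things in the scene. Friction and masses are not known exactly. Their poses are not given: they have to be found in the camera images.
- tray_red: Red kit tray fixed to the bench, 88 (x) by 172 (y) mm. Walls and middle divider 4 mm thick, tops 14 mm above the bench; floor 4 mm thick. Two compartments, 80 x 80 mm clear: the black rubber-lined one centred 42 mm to +y of the origin, the bare red one 42 mm to -y. Origin: centre of the underside, at bench height; z up. Turned up to 20 degrees either way.
- tray_blue: Blue kit tray fixed to the bench, 88 (x) by 172 (y) mm. Walls and middle divider 4 mm thick, tops 14 mm above the bench; floor 4 mm thick. Two compartments, 80 x 80 mm clear: the black rubber-lined one centred 42 mm to +y of the origin, the bare blue one 42 mm to -y. Origin: centre of the underside, at bench height; z up. Turned up to 20 degrees either way.
- coupling_brass: Hose coupling of yellow brass, upright, 62 mm tall. Hexagonal foot 12 mm high, 30 mm over corners; round sleeve, diameter 32 mm, from 12 to 44 mm height, two thin dark lines round it (grip here, about 33 mm up); ribbed hose tail, diameter 20 mm or less, from 44 to 62 mm. About 0.16 kg. Origin: centre of the underside; z up along its axis.
- coupling_steel: Hose coupling of silver-grey steel, upright, 62 mm tall. Hexagonal foot 12 mm high, 30 mm over corners; round sleeve, diameter 32 mm, from 12 to 44 mm height, two thin dark lines round it (grip here, about 33 mm up); ribbed hose tail, diameter 20 mm or less, from 44 to 62 mm. About 0.16 kg. Origin: centre of the underside; z up along its axis.
- dust_plug: Yellow plastic dust plug standing upright, 54 mm tall: round ribbed base 39 mm in diameter and 20 mm high, and above it a round grip 24 mm in diameter from 20 to 54 mm height (grip it about 41 mm up). About 0.04 kg. Origin: centre of the underside; z up along its axis.
- valve: Brass ball valve, pipe lying level along its x: body 50 long (x), 35 wide (y), 30 mm high. On a short stem over its middle a green plastic handle that does not turn: upright bar 40 long (x), 12 thick (y), from 34 to 68 mm height; pinch it across its thickness about 54 mm up. About 0.26 kg. Origin: centre of the underside; z up.
- elbow: Copper pipe elbow, a spare that stays where it is: upright leg 32 mm in diameter at its foot, 50 mm tall, with a side outlet that reaches 28 mm along its x axis. Origin: centre of the underside of the leg; z up.
- oil_bottle: Amber bottle with black cap and paper label, 50 mm in diameter, 120 mm tall, loose; a bystander. Origin: centre of its underside.
- spanner: Steel open-ended spanner, about 180 mm long along its x axis, lying flat, loose; a bystander. Origin: underside, near the middle.
There are look-alikes about, which are no part of the job. Leave any purple look-alike of the coupling_brass alone. There is more than one size of the dust_plug; the one meant has the size given above.

How it is judged:
At the end, for the whole second after the job is handed in: Couplings in the rubber-lined, plug and valve in the bare compartments of their trays (brass, plug: red; steel, valve: blue), centres within 27 mm of the compartment centre in x and y, on the floor, tilt under 0.1 rad, at rest; elbow, bottle, spanner moved under 15 mm, not tipped (x of coupling_brass in the frame of tray_red between -0.027 and 0.027 m and y of coupling_brass in the frame of tray_red between 0.015 and 0.069 m and z of coupling_brass in the frame of tray_red between 0.001 and 0.008 m and angle between each of coupling_brass, dust_plug, coupling_steel, valve, elbow, oil_bottle's own z axis and vertical below 0.1 rad and linear speed of each of coupling_brass, dust_plug, coupling_steel, valve below 0.02 m/s and angular speed of each of coupling_brass, dust_plug, coupling_steel, valve below 0.3 rad/s and x of dust_plug in the frame of tray_red between -0.027 and 0.027 m and y of dust_plug in the frame of tray_red between -0.069 and -0.015 m and z of dust_plug in the frame of tray_red between 0.001 and 0.008 m and x of coupling_steel in the frame of tray_blue between -0.027 and 0.027 m and y of coupling_steel in the frame of tray_blue between 0.015 and 0.069 m and z of coupling_steel in the frame of tray_blue between 0.001 and 0.008 m and x of valve in the frame of tray_blue between -0.027 and 0.027 m and y of valve in the frame of tray_blue between -0.069 and -0.015 m and z of valve in the frame of tray_blue between 0.001 and 0.008 m and distance of each of elbow, oil_bottle, spanner from where it was at the start of the episode below 0.015 m); the robot touches nothing.
It fails at once if the copper elbow is moved more than 15 mm or tipped (distance of elbow from where it was at the start of the episode above 0.015 m or angle between elbow's own z axis and vertical above 0.3 rad).
It fails at once if the oil bottle is moved more than 15 mm or tipped (distance of oil_bottle from where it was at the start of the episode above 0.015 m or angle between oil_bottle's own z axis and vertical above 0.3 rad).
It fails at once if the spanner is moved more than 15 mm or tipped (distance of spanner from where it was at the start of the episode above 0.015 m or angle between spanner's own z axis and vertical above 0.3 rad).
It fails at once if a kit part is dropped (falls free faster than 0.6 m/s, some 20 mm) ((linear speed of coupling_brass above 0.6 m/s and contact force between coupling_brass and the fingers below 0.01 N) or (linear speed of coupling_steel above 0.6 m/s and contact force between coupling_steel and the fingers below 0.01 N) or (linear speed of dust_plug above 0.6 m/s and contact force between dust_plug and the fingers below 0.01 N) or (linear speed of valve above 0.6 m/s and contact force between valve and the fingers below 0.01 N)).
It also fails if it takes over 104 s, if anything falls off the work surface, if the arm or the gripper's body presses on something with over 40 N, if the wrist force passes 120 N, or if a joint passes its speed limit or range.

## Working session

There is one attempt and no reset: what is moved stays moved. The work goes in short steps, Python scripts to look and compute and a shell command to move; the robot and the scene stay as the last step left them, time stands still between calls to the robot, and variables do not carry over. Pictures are saved under pics/ and viewed, about 12 in all and at most 16, crops included, and the job is handed in when it is done.

```bash
mkdir -p pics; ls
cat > h.py <<'E'
import numpy as np, cv2, sys
from scipy.spatial.transform import Rotation as R
from plant import r, snapshot, get_calibration, job, boxes_of
def ray(cal,u,v):
    K=np.array([[cal['fx'],0,cal['cx']],[0,cal['fy'],cal['cy']],[0,0,1.]])
    p=cv2.undistortPoints(np.array([[[u,v]]],float),K,np.array([cal['k1'],0,0,0,0.]))[0,0]
    T=np.array(cal['T']); return T[:3,3], T[:3,:3]@np.array([p[0],p[1],1])
def at(cal,u,v,z):
    o,d=ray(cal,u,v); return o+d*(z-o[2])/d[2]
def save(n,im): cv2.imwrite(f'pics/{n}.png',im[:,:,::-1])
E
python3 - <<'E'
from h import *
np.set_printoptions(precision=4,suppress=True)
s=r.get_state(); print(s['clock'],s['tool_pos'],s['eef_rot'],R.from_quat(s['eef_rot']).as_matrix(),s['opening'])
for c in ['top','scene','wrist']:
    im=snapshot(c); save(c+'0',im); cal=get_calibration(c); print(c,cal)
    for t in ['tray_red','tray_blue','coupling_brass','coupling_steel','dust_plug','valve','elbow','oil_bottle','spanner']:
        if c=='wrist': continue
        for b in boxes_of(t,c):
            if b['confidence']<.3: continue
            l,tp,rr,bt=b['bbox']; print(t,round(b['confidence'],2),np.round(b['bbox']),at(cal,(l+rr)/2,(tp+bt)/2,0.02)[:2])
E
```

```text
pics
0.0 [0.1659 0.6019 0.2379] [ 0.7014 -0.0948  0.0947 -0.7001] [[ 0.9641 -0.0004  0.2655]
 [-0.2655 -0.0017  0.9641]
 [ 0.0001 -1.     -0.0018]] 1.0013332100607422
top {'fx': 463.0405432612962, 'fy': 463.0405432612962, 'cx': 315.02663134305874, 'cy': 201.00915316884021, 'k1': 0.007235575216578094, 'T': array([[-0.0143, -0.9985,  0.0536,  0.5403],
       [-0.9996,  0.0156,  0.024 ,  0.0255],
       [-0.0248, -0.0532, -0.9983,  1.2702],
       [ 0.    ,  0.    ,  0.    ,  1.    ]])}
tray_red 0.95 [199. 209. 271. 256.] [0.5251 0.2732]
tray_blue 0.98 [399. 227. 468. 264.] [ 0.4825 -0.259 ]
tray_blue 0.66 [350. 199. 362. 212.] [ 0.594  -0.0548]
tray_blue 0.49 [311. 208. 330. 216.] [0.5778 0.0412]
coupling_brass 0.6 [351. 201. 361. 212.] [ 0.5906 -0.0547]
coupling_brass 0.55 [361. 225. 374. 240.] [ 0.5212 -0.0837]
coupling_steel 0.68 [269. 178. 279. 190.] [0.6563 0.1665]
dust_plug 0.76 [385. 140. 401. 160.] [ 0.7422 -0.1579]
dust_plug 0.62 [380. 177. 400. 190.] [ 0.6513 -0.1477]
valve 0.48 [328. 239. 352. 259.] [ 0.4777 -0.0101]
elbow 0.64 [312. 208. 328. 218.] [0.5758 0.0435]
oil_bottl
[... 800 characters left out ...]
96 0.1873]
dust_plug 0.79 [298. 261. 329. 307.] [ 0.7347 -0.1455]
dust_plug 0.69 [264. 250. 286. 283.] [ 0.6528 -0.1552]
valve 0.93 [247. 175. 273. 204.] [0.459  0.0063]
elbow 0.88 [304. 185. 320. 211.] [0.576  0.0524]
oil_bottle 0.81 [339. 189. 367. 246.] [0.6871 0.0486]
oil_bottle 0.72 [303. 189. 321. 210.] [0.5794 0.0471]
spanner 0.84 [413. 149. 437. 184.] [0.7185 0.3216]
wrist {'fx': 350.9333972770397, 'fy': 350.9333972770397, 'cx': 322.5242356946349, 'cy': 197.3691838377956, 'k1': -0.012413148513699086, 'T': array([[ 0.2661,  0.9262,  0.2671,  0.0992],
       [ 0.964 , -0.2558, -0.0732,  0.6217],
       [ 0.0006,  0.277 , -0.9609,  0.3844],
       [ 0.    ,  0.    ,  0.    ,  1.    ]])}
```

Run:
```python
import cv2
a=cv2.imread('pics/top0.png');b=cv2.imread('pics/scene0.png')
cv2.imwrite('pics/topc.png',cv2.resize(a[125:275,170:490],(800,375),interpolation=3))
cv2.imwrite('pics/scenec.png',cv2.resize(b[130:320,110:430],None,fx=2.5,fy=2.5,interpolation=3))
```

```text
(no output)
```

View pics/topc.png

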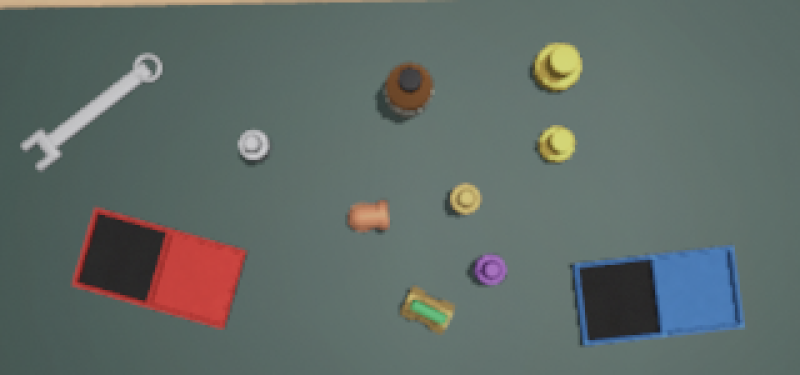

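View pics/scenec.png

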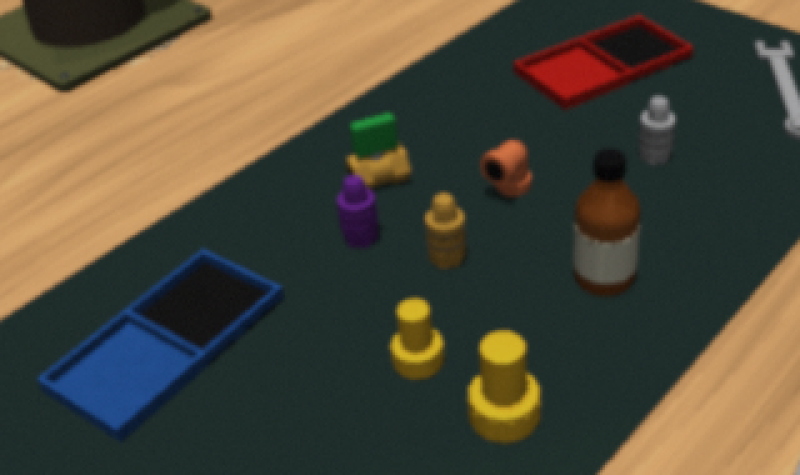

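Top view: the brass coupling is at px (356,205) and its purple look-alike at (366,233). There are two yellow plugs. The one at (391,183) is about 15 px wide, or roughly 40 mm, which fits the 39 mm base. The one at (392,150) is about 19 px, or 52 mm, which is too big. I'll fit silhouettes in both cameras.

```bash
cat > fit.py <<'E'
from h import *
from scipy.optimize import minimize
def proj(cal,P):
    T=np.linalg.inv(np.array(cal['T'])); K=np.array([[cal['fx'],0,cal['cx']],[0,cal['fy'],cal['cy']],[0,0,1.]])
    return cv2.projectPoints(np.asarray(P,float),cv2.Rodrigues(T[:3,:3])[0],T[:3,3],K,np.array([cal['k1'],0,0,0,0.]))[0][:,0]
a=np.linspace(0,2*np.pi,32,endpoint=False)
def cyl(d,z0,z1,n=32,ph=0):
    a=np.linspace(0,2*np.pi,n,endpoint=False)
    return np.array([[d/2*np.cos(t),d/2*np.sin(t),z] for t in a for z in(z0,z1)])
def box(lx,ly,z0,z1): return np.array([[sx*lx/2,sy*ly/2,z] for sx in(-1,1) for sy in(-1,1) for z in(z0,z1)])
COUP=[cyl(.030,0,.012,6),cyl(.032,.012,.044),cyl(.019,.044,.062)]
MODEL=dict(coupling_brass=COUP,coupling_steel=COUP,dust_plug=[cyl(.039,0,.020),cyl(.024,.02,.054)],
  big_plug=[cyl(.039*1.25,0,.025),cyl(.03,.025,.0675)],
  handle=[box(.04,.012,.034,.068)],tray_red=[box(.088,.172,0,.014)],tray_blue=[box(.088,.172,0,.014)])
def render(cal,parts,x,y,yaw,win,S=4):
    l,t,rr,b=win; m=np.zeros(((b-t)*S,(rr-l)*S),np.uint8); c,s=np.cos(yaw),np.sin(yaw)
    for P in parts:
        Q=P@np.array([[c,s,0],[-s,c,0],[0,0,1]])+[x,y,0]
        uv=(proj(cal,Q)-[l,t]+.5)*S-.5
        cv2.fillConvexPoly(m,cv2.convexHull(np.round(uv).astype(np.int32)),255)
    return cv2.resize(m,(rr-l,b-t),interpolation=cv2.INTER_AREA)/255.
def mask(im,name):
    h=cv2.cvtColor(im,cv2.COLOR_RGB2HSV).astype(int);H,Sx,V=h[...,0],h[...,1],h[...,2]
    if name=='coupling_steel': m=(Sx<50)&(V>85)
    elif name in('coupling_brass',): m=(H>12)&(H<29)&(Sx>75)&(V>70)
    elif 'plug' in name: m=(H>20)&(H<36)&(Sx>90)&(V>80)
    elif name=='handle': m=(H>50)&(H<80)&(Sx>120)&(V>60)
    elif name=='tray_red': m=((H<8)|(H>172))&(Sx>120)&(V>70)
    elif name=='tray_blue': m=(H>100)&(H<122)&(Sx>110)&(V>60)
    m=m.astype(np.uint8)
    return m
def fit(name,views,x0,pad=8):
    """views: list of (im,cal); x0=(x,y[,yaw])"""
    parts=MODEL[name]; D=[]
    for im,cal in views:
        uv=proj(cal,np.vstack([P@R.from_euler('z',x0[2] if len(x0)>2 else 0).as_matrix().T for P in parts])+[x0[0],x0[1],0])
        l,t=np.maximum(np.floor(uv.min(0)).astype(int)-pad,0); rr,b=np.minimum(np.ceil(uv.max(0)).astype(int)+pad,[640,400])
        m=mask(im,name)[t:b,l:rr]
        if 'tray' in name: # fill in lining
            cs=cv2.findContours(m,cv2.RETR_EXTERNAL,2)[0]; big=[c for c in cs if cv2.contourArea(c)>30]
            m=cv2.fillConvexPoly(np.zeros_like(m),cv2.convexHull(np.vstack(big)),1)
        else:
            n,L,st,_=cv2.connectedComponentsWithStats(m); 
            if n>1: m=(L==1+np.argmax(st[1:,4])).astype(np.uint8)
            m=cv2.morphologyEx(m,cv2.MORPH_CLOSE,np.ones((3,3)))
        D.append((cal,(l,t,rr,b),m.astype(float)))
    def cost(p): return sum(np.abs(render(c,parts,p[0],p[1],p[2] if len(p)>2 else 0,w)-m).sum()/max(m.sum(),1) for c,w,m in D)
    n=len(x0); best=None
    for k in range(2):
        sx=np.vstack([x0]+[np.array(x0)+d for d in np.diag([.012,.012,.15][:n])*(1-2*k)])
        res=minimize(cost,x0,method='Nelder-Mead',options=dict(initial_simplex=sx,xatol=2e-4,fatol=1e-4))
        if best is None or res.fun<best.fun: best=res
    return best.x,best.fun/len(D)
E
cat > m1.py <<'E'
from fit import *
V={c:(cv2.imread(f'pics/{c}0.png')[:,:,::-1].copy(),get_calibration(c)) for c in('top','scene')}
X=dict(tray_red=(.525,.273,-.25),tray_blue=(.4825,-.259,.08),coupling_brass=(.585,-.055),coupling_steel=(.652,.175),dust_plug=(.65,-.15),handle=(.47,-.005,1.0))
for n,x in X.items():
    for vs in(['top'],['scene'],['top','scene']):
        p,f=fit(n,[V[v] for v in vs],x); print(n,vs,np.round(p,4),round(f,3))
p,f=fit('dust_plug',[V['top'],V['scene']],(.74,-.152));print('other plug',p,f)
E
python3 m1.py
```

```text
tray_red ['top'] [ 0.5275  0.2808 -0.2879] 0.032
tray_red ['scene'] [ 0.5203  0.2902 -0.2871] 0.05
tray_red ['top', 'scene'] [ 0.5258  0.2839 -0.294 ] 0.118
tray_blue ['top'] [ 0.49   -0.2598  0.1045] 0.029
tray_blue ['scene'] [ 0.4814 -0.258   0.1133] 0.055
tray_blue ['top', 'scene'] [ 0.4871 -0.2582  0.0967] 0.096
coupling_brass ['top'] [ 0.5965 -0.0532] 0.094
coupling_brass ['scene'] [ 0.5667 -0.0222] 0.894
coupling_brass ['top', 'scene'] [ 0.5955 -0.0525] 0.595
coupling_steel ['top'] [0.676 0.199] 0.85
coupling_steel ['scene'] [0.6285 0.2238] 1.307
coupling_steel ['top', 'scene'] [0.6391 0.2039] 1.132
dust_plug ['top'] [ 0.6556 -0.1549] 0.088
dust_plug ['scene'] [ 0.6522 -0.1521] 0.11
dust_plug ['top', 'scene'] [ 0.655  -0.1544] 0.127
handle ['top'] [0.5318 0.0423 0.1533] 1.0
handle ['scene'] [ 0.4717 -0.0061  0.9267] 0.488
handle ['top', 'scene'] [ 0.4751 -0.0044  0.6222] 5.315
other plug [ 0.73880888 -0.157975  ] 0.3647031379406662
```

```bash
cat > plan.py <<'E'
# plan.py x y z jawyaw_deg : row (fractions) from the measured pose, tool straight down
from h import *
x,y,z,w=map(float,sys.argv[1:5]); s=r.get_state(); M=R.from_quat(s['eef_rot'])
cur=np.degrees(np.arctan2(M.as_matrix()[1,2],M.as_matrix()[0,2]))
w=cur+(w-cur+90)%180-90
zz=np.array([np.cos(np.radians(w)),np.sin(np.radians(w)),0]); yy=np.array([0,0,-1.])
G=R.from_matrix(np.column_stack([np.cross(yy,zz),yy,zz]))
d=M.inv().apply(np.array([x,y,z])-s['tool_pos']); rv=(M.inv()*G).as_rotvec()/np.pi
print('t',round(s['clock'],2),'at',np.round(s['tool_pos'],4),'yaw',round(cur,1),'->',round(w,1),'q7',round(s['q'][6],2),'row',np.round(np.r_[d,rv],4).tolist(),'rows>=',round(max(np.linalg.norm(d)/.0417,np.linalg.norm(rv)*180/7.16),1))
E
python3 plan.py .62 .185 .24 75
```

```text
t 1.05 at [0.1659 0.6026 0.2388] yaw 74.6 -> 75.0 q7 -0.22 row [0.5486, -0.0013, -0.282, -0.0, -0.0022, -0.0] rows>= 14.8
```

```bash
python3 -m handwheel '[[[0.555,0,-0.28,0,0,0],[0.555,0,-0.28,0,0,0],[0.555,0,-0.28,0,0,0],[0.555,0,-0.28,0,0,0],[0.555,0,-0.28,0,0,0],[0.555,0,-0.28,0,0,0],[0.555,0,-0.28,0,0,0],[0.555,0,-0.28,0,0,0],[0.555,0,-0.28,0,0,0],[0.555,0,-0.28,0,0,0],[0.555,0,-0.28,0,0,0],[0.555,0,-0.28,0,0,0]]]' 0.4 25; python3 plan.py .62 .185 .24 75
```

```text
clock: 2.05
tool_pos: [0.5379, 0.2652, 0.2389]
eef_rot: [-0.701, 0.095, -0.095, 0.701]
contact_force: [0.8, 0.1, 0.4]
opening: 0.698
t 2.05 at [0.5379 0.2652 0.2389] yaw 74.6 -> 75.0 q7 0.58 row [0.1005, -0.0011, -0.0555, -0.0001, -0.0023, 0.0001] rows>= 2.8
```

```bash
python3 -m handwheel '[[[0.1,0,-0.055,0,0,0],[0.1,0,-0.055,0,0,0],[0.1,0,-0.055,0,0,0],[0.1,0,-0.055,0,0,0],[0.1,0,-0.055,0,0,0]]]'
cat > look.py <<'E'
from fit import *
n=sys.argv[1]; cal=get_calibration('wrist'); im=snapshot('wrist'); save(n,im)
import pickle; pickle.dump((im,cal),open(f'pics/{n}.pkl','wb'))
for t in sys.argv[2:]:
    for b in boxes_of(t,'wrist'):
        l,tp,rr,bt=b['bbox']; print(t,round(b['confidence'],2),np.round(b['bbox']),np.round(at(cal,(l+rr)/2,(tp+bt)/2,.02)[:2],3))
E
python3 look.py w1 coupling_steel
```

```text
clock: 2.47
tool_pos: [0.6197, 0.1847, 0.2383]
eef_rot: [0.701, -0.096, 0.097, -0.7]
contact_force: [-0.6, 0.5, 1.0]
opening: 0.702
```

View pics/w1.png

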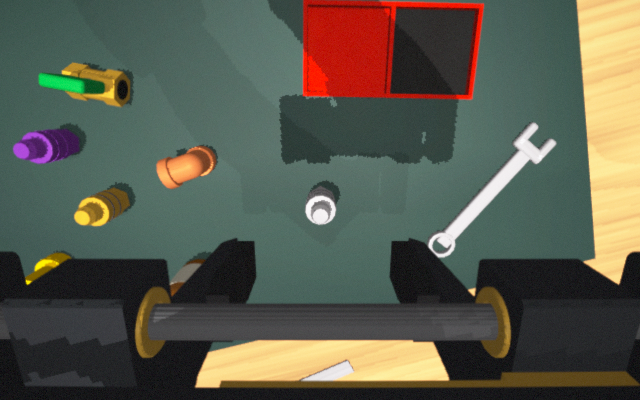

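Wrist view: steel coupling at (320,207), red tray at (305–483, 3–98) with its rubber half on +y, brass at (103,207), purple at (45,147), valve at (95,85), elbow at (187,166). I'll fit these.

```bash
cat > m2.py <<'E'
from fit import *
import pickle
V=pickle.load(open(f'pics/{sys.argv[1]}.pkl','rb'))
X=dict(tray_red=(.526,.284,-.29),tray_blue=(.487,-.259,.1),coupling_brass=(.595,-.053),coupling_steel=(.652,.172),dust_plug=(.655,-.154),handle=(.474,-.005,1.0))
for n in sys.argv[2:]:
    p,f=fit(n,[V],X[n],pad=14); print(n,np.round(p,4),round(f,3))
E
python3 m2.py w1 tray_red coupling_steel coupling_brass handle
```

```text
tray_red [ 0.5294  0.2801 -0.2907] 0.016
coupling_steel [0.6602 0.171 ] 0.088
coupling_brass [ 0.5984 -0.0525] 0.061
handle [ 0.4798 -0.0116  1.1573] 0.169
```

```bash
python3 plan.py .6602 .171 .014 75
```

```text
t 2.57 at [0.6174 0.1886 0.2386] yaw 74.7 -> 75.0 q7 0.76 row [0.0462, 0.2245, -0.0059, -0.0003, -0.0018, -0.0004] rows>= 5.5
```

```bash
python3 -m handwheel '[[[0.046,0.04,-0.006,0,0,0],[0.046,0.08,-0.006,0,0,0],[0.046,0.12,-0.006,0,0,0],[0.046,0.15,-0.006,0,0,0],[0.046,0.18,-0.006,0,0,0],[0.046,0.205,-0.006,0,0,0],[0.046,0.224,-0.006,0,0,0],[0.046,0.224,-0.006,0,0,0]]]'; python3 plan.py .6602 .171 .014 75; python3 look.py w2; python3 m2.py w2 coupling_steel
```

```text
clock: 3.23
tool_pos: [0.6566, 0.171, 0.0105]
eef_rot: [0.702, -0.096, 0.091, -0.7]
contact_force: [-1.0, 0.1, -0.6]
opening: 0.7
t 3.23 at [0.6566 0.171  0.0105] yaw 74.8 -> 75.0 q7 0.75 row [0.0034, -0.0035, 0.0009, 0.001, -0.0011, -0.0025] rows>= 0.1
coupling_steel [0.6593 0.1717] 0.202
```

View pics/w2.png

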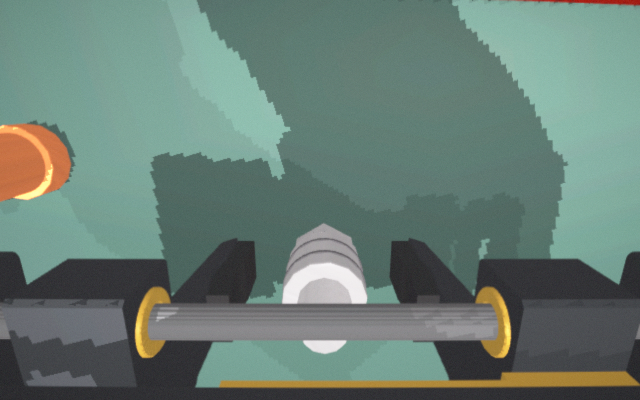

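The steel coupling is centred between the pads (x≈323), so I'll close and lift.

```bash
python3 -m handwheel '[[[0.002,-0.002,0,0,0,0],[0.002,-0.002,0,0,0,0],[0.002,-0.002,0,0,0,0],[0.002,-0.002,0,0,0,0],[0.002,-0.002,0,0,0,0],[0.002,-0.002,0,0,0,0],[0.002,-0.002,0,0,0,0],[0.002,-0.002,0,0,0,0]]]' -1 25;  for i in 1 2 3 4 5; do python3 -c "from h import *; s=r.get_state(); print(s['opening'],s['tool_pos'])"; done
```

```text
clock: 3.95
tool_pos: [0.6638, 0.1693, 0.018]
eef_rot: [-0.7, 0.094, -0.095, 0.701]
contact_force: [-0.2, 0.3, 7.2]
opening: 0.356
0.35639569044136266 [0.66382936 0.16930954 0.01800303]
0.35639569044136266 [0.66382936 0.16930954 0.01800303]
0.35639569044136266 [0.66382936 0.16930954 0.01800303]
0.35639569044136266 [0.66382936 0.16930954 0.01800303]
0.35639569044136266 [0.66382936 0.16930954 0.01800303]
```

```bash
python3 -m handwheel '[[[0,-0.01,0,0,0,0],[0,-0.035,0,0,0,0],[0,-0.07,0,0,0,0],[0,-0.11,0,0,0,0],[0,-0.15,0,0,0,0],[0,-0.17,0,0,0,0],[0,-0.18,0,0,0,0],[0,-0.18,0,0,0,0]]]'; python3 plan.py .485 -.217 .19 96; python3 plan.py .485 -.217 .19 75
```

```text
clock: 4.62
tool_pos: [0.6641, 0.169, 0.1993]
eef_rot: [-0.7, 0.094, -0.096, 0.701]
contact_force: [0.1, 0.4, -1.7]
opening: 0.353
t 4.62 at [0.6641 0.169  0.1993] yaw 74.6 -> 96.0 q7 0.8 row [-0.07, 0.0082, -0.4197, -0.0005, -0.119, 0.0012] rows>= 10.2
t 4.62 at [0.6641 0.169  0.1993] yaw 74.6 -> 75.0 q7 0.8 row [-0.07, 0.0082, -0.4197, -0.0007, -0.0023, 0.0011] rows>= 10.2
```

```bash
python3 -m handwheel '[[[-0.004,0,-0.02,0,0,0],[-0.01,0,-0.055,0,0,0],[-0.016,0,-0.095,0,0,0],[-0.022,0,-0.135,0,0,0],[-0.03,0,-0.175,0,0,0],[-0.036,0,-0.215,0,0,0],[-0.043,0,-0.255,0,0,0],[-0.05,0,-0.295,0,0,0],[-0.056,0,-0.335,0,0,0],[-0.062,0,-0.37,0,0,0],[-0.067,0,-0.4,0,0,0],[-0.07,0,-0.42,0,0,0]]]'; python3 -m handwheel '[[[0,0,0,0,0,0],[0,0,0,0,0,0]]]'; python3 look.py w3; python3 m2.py w3 tray_blue handle dust_plug coupling_brass; python3 plan.py .4856 -.218 .025 75
```

```text
clock: 5.62
tool_pos: [0.4798, -0.221, 0.1944]
eef_rot: [0.701, -0.098, 0.094, -0.7]
contact_force: [-0.2, -0.4, -1.4]
opening: 0.354
clock: 5.78
tool_pos: [0.4818, -0.2185, 0.1948]
eef_rot: [-0.7, 0.097, -0.094, 0.701]
contact_force: [0.7, 0.7, -0.9]
opening: 0.353
tray_blue [ 0.4922 -0.2601  0.0993] 0.024
handle [ 0.4804 -0.0121  1.1523] 0.152
dust_plug [ 0.5614 -0.1782] 1.0
coupling_brass [ 0.598  -0.0539] 0.085
t 5.83 at [ 0.483  -0.2169  0.1952] yaw 74.6 -> 75.0 q7 1.34 row [0.0033, 0.1702, -0.0006, -0.0004, -0.0023, -0.001] rows>= 4.1
```

View pics/w3.png

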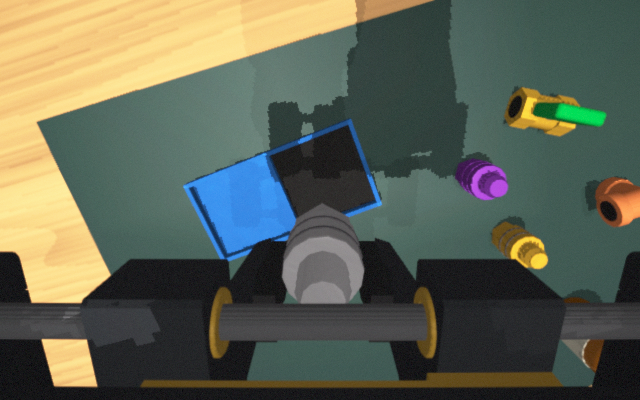

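```bash
python3 -m handwheel '[[[0.002,0.03,0,0,0,0],[0.004,0.065,0,0,0,0],[0.004,0.1,0,0,0,0],[0.004,0.13,0,0,0,0],[0.004,0.15,0,0,0,0],[0.004,0.162,0,0,0,0],[0.004,0.168,0,0,0,0],[0.004,0.171,0,0,0,0],[0.004,0.171,0,0,0,0]]]'; python3 -m handwheel '[[[0,0.001,0,0,0,0],[0,0.002,0,0,0,0],[0,0.002,0,0,0,0]]]';python3 -m handwheel '[[[0,0.001,0,0,0,0],[0,0.002,0,0,0,0],[0,0.002,0,0,0,0]]]'
```

```text
clock: 6.58
tool_pos: [0.4882, -0.2174, 0.0253]
eef_rot: [-0.7, 0.094, -0.094, 0.701]
contact_force: [-0.9, 0.0, -1.2]
opening: 0.358
clock: 6.83
tool_pos: [0.4883, -0.2187, 0.0243]
eef_rot: [0.701, -0.094, 0.095, -0.701]
contact_force: [0.4, 0.5, -1.0]
opening: 0.356
clock: 7.08
tool_pos: [0.4881, -0.2188, 0.022]
eef_rot: [0.701, -0.095, 0.095, -0.701]
contact_force: [0.1, -1.2, 0.6]
opening: 0.356
```

```bash
for i in 1 2 3; do python3 -m handwheel '[[[0,0.001,0,0,0,0],[0,0.001,0,0,0,0]]]' | grep -E 'tool_pos|force'; done
```

```text
tool_pos: [0.4881, -0.2188, 0.0219]
contact_force: [-1.9, -0.2, 9.6]
tool_pos: [0.4882, -0.2188, 0.0218]
contact_force: [-2.6, 1.4, 20.1]
tool_pos: [0.4882, -0.2188, 0.0217]
contact_force: [-3.9, 2.1, 29.2]
```

```bash
python3 -m handwheel '[[[0,-0.002,0,0,0,0],[0,-0.0025,0,0,0,0],[0,-0.0025,0,0,0,0]]]' |grep force; python3 -m handwheel '[[[0,0,0,0,0,0],[0,0,0,0,0,0],[0,0,0,0,0,0],[0,0,0,0,0,0]]]' 0.3 ; python3 -m handwheel '[[[0,-0.02,0,0,0,0],[0,-0.05,0,0,0,0],[0,-0.085,0,0,0,0],[0,-0.12,0,0,0,0],[0,-0.15,0,0,0,0],[0,-0.17,0,0,0,0],[0,-0.17,0,0,0,0]]]'; python3 look.py w4; python3 plan.py .598 -.0535 .19 90;python3 plan.py .598 -.0535 .19 110
```

```text
contact_force: [-0.8, 1.4, 9.8]
clock: 8.17
tool_pos: [0.4877, -0.2185, 0.0208]
eef_rot: [-0.701, 0.095, -0.095, 0.701]
contact_force: [0.1, -0.2, -0.5]
opening: 0.634
clock: 8.75
tool_pos: [0.4902, -0.2194, 0.1951]
eef_rot: [0.701, -0.092, 0.098, -0.7]
contact_force: [0.5, -0.1, -0.1]
opening: 0.647
t 8.8 at [ 0.489  -0.2191  0.1929] yaw 74.6 -> 90.0 q7 1.32 row [0.061, 0.0031, 0.1886, 0.0003, -0.0857, 0.0014] rows>= 4.8
t 8.8 at [ 0.489  -0.2191  0.1929] yaw 74.6 -> 110.0 q7 1.32 row [0.061, 0.0031, 0.1886, 0.0005, -0.1968, 0.0013] rows>= 4.9
```

View pics/w4.png

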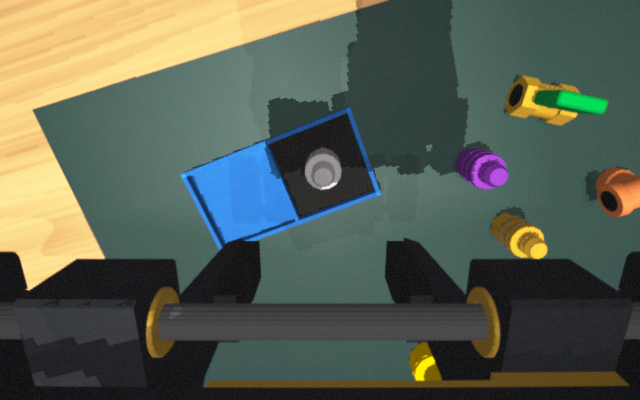

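Steel stands in the rubber half at (322,170). Next is the valve, with the jaw axis at about −24°.

```bash
python3 plan.py .48 -.012 .19 -24
```

```text
t 8.8 at [ 0.489  -0.2191  0.1929] yaw 74.6 -> 156.0 q7 1.32 row [-0.0638, 0.0026, 0.1972, 0.001, -0.4523, 0.0011] rows>= 11.4
```

```bash
python3 -m handwheel '[[[-0.01,0,0.03,0,0.04,0],[-0.02,0,0.06,0,0.08,0],[-0.03,0,0.09,0,0.12,0],[-0.04,0,0.12,0,0.16,0],[-0.05,0,0.15,0,0.2,0],[-0.06,0,0.18,0,0.24,0],[-0.064,0,0.197,0,0.28,0],[-0.064,0,0.197,0,0.32,0],[-0.064,0,0.197,0,0.36,0],[-0.064,0,0.197,0,0.4,0],[-0.064,0,0.197,0,0.44,0],[-0.064,0,0.197,0,0.47,0]]]'; python3 plan.py .48 -.012 .19 -24; python3 look.py w5; python3 m2.py w5 handle
```

```text
clock: 9.8
tool_pos: [0.4775, -0.0118, 0.1898]
eef_rot: [-0.454, 0.543, -0.543, 0.452]
contact_force: [0.3, -0.5, 0.5]
opening: 0.649
t 9.8 at [ 0.4775 -0.0118  0.1898] yaw -10.3 -> -24.0 q7 -0.06 row [-0.0002, -0.0002, 0.0025, 0.0008, 0.0759, 0.0006] rows>= 1.9
handle [ 0.4801 -0.0124  1.1355] 0.186
```

View pics/w5.png

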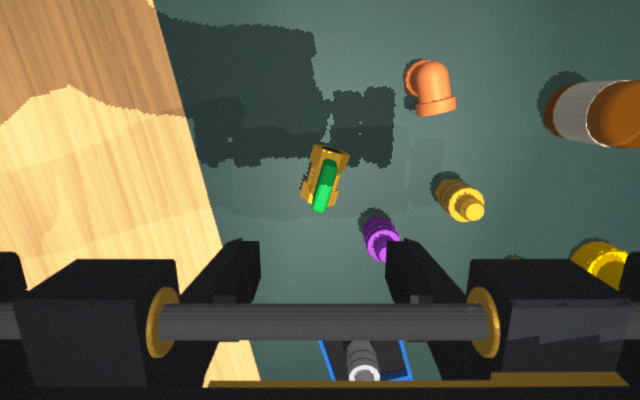

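```bash
python3 -m handwheel '[[[0,0.02,0.002,0,0.039,0],[0,0.05,0.002,0,0.077,0],[0,0.085,0.002,0,0.079,0],[0,0.11,0.002,0,0.079,0],[0,0.13,0.002,0,0.079,0],[0,0.145,0.002,0,0.079,0],[0,0.154,0.002,0,0.079,0],[0,0.154,0.002,0,0.079,0]]]'; python3 plan.py .48 -.0125 .035 -24.5; python3 look.py w6; python3 m2.py w6 handle
```

```text
clock: 10.52
tool_pos: [0.4788, -0.0121, 0.035]
eef_rot: [-0.386, 0.594, -0.593, 0.383]
contact_force: [0.3, -0.5, 0.0]
opening: 0.651
t 10.52 at [ 0.4788 -0.0121  0.035 ] yaw -24.1 -> -24.5 q7 -0.15 row [-0.0001, -0.0, 0.0012, 0.0013, 0.002, 0.0006] rows>= 0.1
handle [4.957e-01 1.000e-04 5.909e-01] 0.21
```

View pics/w6.png

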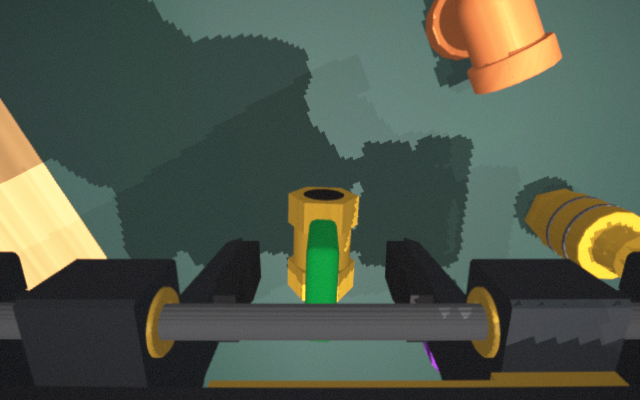

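The handle is aligned and centred between the pads (x≈322). I'll grip and lift.

```bash
python3 -m handwheel '[[[0,0,0,0,0,0],[0,0,0,0,0,0],[0,0,0,0,0,0],[0,0,0,0,0,0],[0,0,0,0,0,0],[0,0,0,0,0,0],[0,0,0,0,0,0],[0,0,0,0,0,0],[0,0,0,0,0,0],[0,0,0,0,0,0]]]' -1 40; python3 -m handwheel '[[[0,-0.005,0,0,0,0],[0,-0.02,0,0,0,0],[0,-0.05,0,0,0,0],[0,-0.09,0,0,0,0],[0,-0.12,0,0,0,0],[0,-0.135,0,0,0,0],[0,-0.14,0,0,0,0],[0,-0.14,0,0,0,0]]]';  python3 plan.py .4957 -.3018 .175 6
```

```text
clock: 11.4
tool_pos: [0.4802, -0.0119, 0.0373]
eef_rot: [-0.384, 0.594, -0.594, 0.384]
contact_force: [-0.8, 0.2, 2.5]
opening: 0.129
clock: 12.07
tool_pos: [0.481, -0.0119, 0.1782]
eef_rot: [0.383, -0.593, 0.594, -0.385]
contact_force: [0.2, 0.4, -2.9]
opening: 0.134
t 12.07 at [ 0.481  -0.0119  0.1782] yaw -24.2 -> 6.0 q7 -0.19 row [0.2583, 0.0031, 0.1323, -0.0007, -0.1678, -0.0002] rows>= 7.0
```

```bash
python3 -m handwheel '[[[0.015,0,0.008,0,-0.01,0],[0.04,0,0.02,0,-0.025,0],[0.07,0,0.035,0,-0.045,0],[0.1,0,0.05,0,-0.065,0],[0.13,0,0.065,0,-0.085,0],[0.16,0,0.08,0,-0.105,0],[0.19,0,0.097,0,-0.125,0],[0.215,0,0.11,0,-0.14,0],[0.235,0,0.12,0,-0.155,0],[0.25,0,0.128,0,-0.165,0],[0.258,0,0.132,0,-0.168,0],[0.258,0,0.132,0,-0.168,0]]]'; python3 -m handwheel '[[[0,0,0,0,0,0],[0,0,0,0,0,0]]]'; python3 plan.py .496 -.3018 .039 6; python3 look.py w7; python3 m2.py w7 tray_blue
```

```text
clock: 13.07
tool_pos: [0.4936, -0.3036, 0.1754]
eef_rot: [0.525, -0.475, 0.473, -0.524]
contact_force: [-0.7, -0.8, -3.6]
opening: 0.132
clock: 13.23
tool_pos: [0.4949, -0.2991, 0.1763]
eef_rot: [-0.526, 0.474, -0.472, 0.526]
contact_force: [0.6, -0.2, -3.3]
opening: 0.129
t 13.23 at [ 0.4949 -0.2991  0.1763] yaw 6.1 -> 6.0 q7 0.59 row [0.0031, 0.1373, 0.001, 0.0004, 0.0006, -0.0009] rows>= 3.3
tray_blue [ 0.4919 -0.2603  0.1001] 0.018
```

View pics/w7.png

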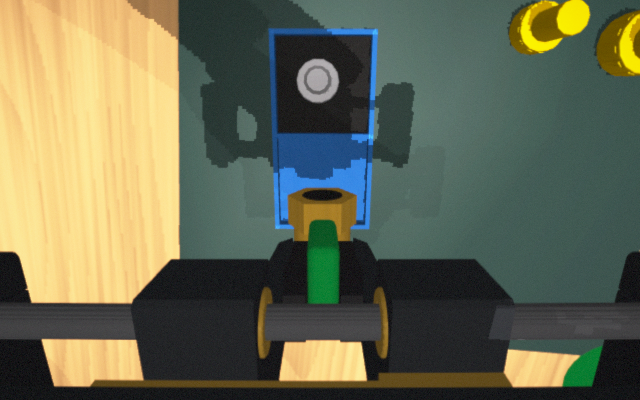

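```bash
python3 -m handwheel '[[[0,0.02,0,0,0,0],[0,0.05,0,0,0,0],[0,0.08,0,0,0,0],[0,0.105,0,0,0,0],[0,0.12,0,0,0,0],[0,0.127,0,0,0,0],[0,0.13,0,0,0,0],[0,0.13,0,0,0,0]]]'; for i in 1 2 3 4 5 6; do python3 -m handwheel '[[[0,0.001,0,0,0,0],[0,0.001,0,0,0,0]]]' | grep -E 'tool_pos|force'; done
```

```text
clock: 13.95
tool_pos: [0.4954, -0.3007, 0.0472]
eef_rot: [-0.526, 0.473, -0.473, 0.526]
contact_force: [0.1, -0.1, -2.7]
opening: 0.136
tool_pos: [0.4958, -0.3017, 0.0473]
contact_force: [0.4, -0.4, -2.9]
tool_pos: [0.4954, -0.3017, 0.0458]
contact_force: [-0.9, -0.1, -2.7]
tool_pos: [0.495, -0.3015, 0.0443]
contact_force: [1.3, -0.0, -3.2]
tool_pos: [0.4949, -0.3014, 0.0431]
contact_force: [0.4, -0.6, -2.1]
tool_pos: [0.4949, -0.3014, 0.042]
contact_force: [-0.3, -0.4, -2.7]
tool_pos: [0.495, -0.3015, 0.0414]
contact_force: [-1.1, 0.1, -0.4]
```

```bash
for i in 1 2; do python3 -m handwheel '[[[0,0.001,0,0,0,0],[0,0.001,0,0,0,0]]]' | grep -E 'tool_pos|force'; done
```

```text
tool_pos: [0.495, -0.3015, 0.0413]
contact_force: [-0.8, 2.3, 8.1]
tool_pos: [0.495, -0.3015, 0.0413]
contact_force: [-3.9, 2.1, 17.0]
```

```bash
python3 -m handwheel '[[[0,-0.0015,0,0,0,0],[0,-0.0015,0,0,0,0],[0,-0.0015,0,0,0,0]]]' |grep force; python3 -m handwheel '[[[0,0,0,0,0,0],[0,0,0,0,0,0],[0,0,0,0,0,0],[0,0,0,0,0,0]]]' 0.1 ; python3 -m handwheel '[[[0,-0.02,0,0,0,0],[0,-0.05,0,0,0,0],[0,-0.085,0,0,0,0],[0,-0.12,0,0,0,0],[0,-0.15,0,0,0,0],[0,-0.17,0,0,0,0],[0,-0.17,0,0,0,0]]]'; python3 m2.py w7 dust_plug;  python3 plan.py .655 -.154 .2 80
```

```text
contact_force: [-0.7, 1.4, 7.3]
clock: 15.87
tool_pos: [0.495, -0.3014, 0.0404]
eef_rot: [-0.526, 0.473, -0.473, 0.526]
contact_force: [0.5, -0.6, -0.4]
opening: 0.414
clock: 16.45
tool_pos: [0.4973, -0.303, 0.2151]
eef_rot: [-0.525, 0.47, -0.476, 0.526]
contact_force: [0.5, -0.3, 0.4]
opening: 0.556
dust_plug [ 0.6578 -0.1549] 0.052
t 16.45 at [ 0.4973 -0.303   0.2151] yaw 6.0 -> 80.0 q7 0.59 row [-0.1318, 0.0157, 0.1722, -0.001, -0.4111, 0.0028] rows>= 10.3
```

```bash
python3 -m handwheel '[[[-0.012,0,0.015,0,-0.038,0],[-0.024,0,0.03,0,-0.076,0],[-0.036,0,0.047,0,-0.114,0],[-0.048,0,0.063,0,-0.152,0],[-0.06,0,0.08,0,-0.19,0],[-0.072,0,0.095,0,-0.228,0],[-0.084,0.01,0.11,0,-0.266,0],[-0.096,0.01,0.125,0,-0.304,0],[-0.108,0.015,0.14,0,-0.342,0],[-0.12,0.015,0.157,0,-0.38,0],[-0.13,0.015,0.172,0,-0.411,0],[-0.13,0.015,0.172,0,-0.411,0]]]'; python3 -m handwheel '[[[0,0,0,0,0,0]]]'|grep pos; python3 look.py w8; python3 m2.py w8 dust_plug coupling_brass; python3 plan.py .6578 -.1549 .022 80
```

```text
clock: 17.45
tool_pos: [0.6545, -0.1495, 0.1942]
eef_rot: [-0.703, 0.059, -0.059, 0.706]
contact_force: [-0.5, 0.5, 1.3]
opening: 0.551
tool_pos: [0.652, -0.1533, 0.1943]
dust_plug [ 0.6576 -0.155 ] 0.049
coupling_brass [ 0.5986 -0.0536] 0.047
t 17.58 at [ 0.6513 -0.1548  0.1945] yaw 79.9 -> 80.0 q7 1.32 row [0.0069, 0.1725, 0.0012, 0.0002, -0.0008, -0.0007] rows>= 4.1
```

View pics/w8.png

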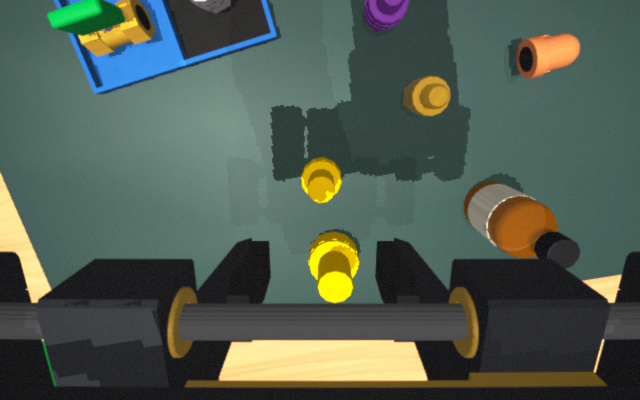

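Two yellow plugs show here: small at (322,180) and large at (335,265). The small one matches the 39/24/54 mm model with 5 % residual, against 36 % for the other, so it is the one meant.

```bash
python3 -m handwheel '[[[0.003,0.03,0.001,0,0,0],[0.006,0.065,0.001,0,0,0],[0.006,0.1,0.001,0,0,0],[0.006,0.13,0.001,0,0,0],[0.006,0.15,0.001,0,0,0],[0.006,0.165,0.001,0,0,0],[0.006,0.172,0.001,0,0,0],[0.006,0.172,0.001,0,0,0]]]'; python3 look.py w9; python3 plan.py .6577 -.155 .022 80;  python3 m2.py w9 dust_plug
```

```text
clock: 18.25
tool_pos: [0.6571, -0.1551, 0.0224]
eef_rot: [0.705, -0.063, 0.061, -0.704]
contact_force: [-0.5, 0.4, -0.2]
opening: 0.549
t 18.3 at [ 0.6582 -0.1549  0.0238] yaw 79.9 -> 80.0 q7 1.25 row [-0.0005, 0.0018, -0.0002, 0.0002, -0.0004, -0.0001] rows>= 0.0
dust_plug [ 0.6559 -0.155 ] 0.172
```

View pics/w9.png

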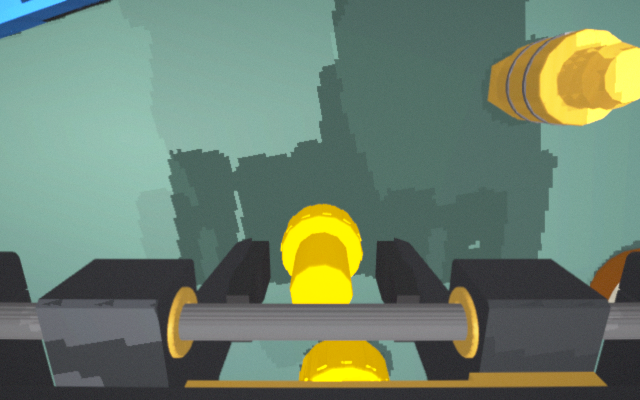

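```bash
python3 -m handwheel '[[[0,0,0,0,0,0],[0,0,0,0,0,0],[0,0,0,0,0,0],[0,0,0,0,0,0],[0,0,0,0,0,0],[0,0,0,0,0,0],[0,0,0,0,0,0],[0,0,0,0,0,0]]]' -1 15; python3 -m handwheel '[[[0,-0.01,0,0,0,0],[0,-0.03,0,0,0,0],[0,-0.065,0,0,0,0],[0,-0.105,0,0,0,0],[0,-0.14,0,0,0,0],[0,-0.165,0,0,0,0],[0,-0.18,0,0,0,0],[0,-0.18,0,0,0,0]]]';  python3 plan.py .5174 .24 .2 75
```

```text
clock: 18.97
tool_pos: [0.6592, -0.1544, 0.0247]
eef_rot: [0.705, -0.061, 0.062, -0.704]
contact_force: [-0.5, -0.4, 5.8]
opening: 0.267
clock: 19.63
tool_pos: [0.6608, -0.1543, 0.2084]
eef_rot: [0.704, -0.059, 0.064, -0.704]
contact_force: [0.4, -0.3, -0.7]
opening: 0.263
t 19.63 at [ 0.6608 -0.1543  0.2084] yaw 80.0 -> 75.0 q7 1.32 row [-0.2098, 0.007, 0.3633, -0.0003, 0.0277, 0.0025] rows>= 10.1
```

```bash
python3 -m handwheel '[[[-0.01,0,0.018,0,0,0],[-0.027,0,0.047,0,0,0],[-0.046,0,0.08,0,0,0],[-0.066,0,0.114,0,0,0],[-0.086,0,0.149,0,0,0],[-0.106,0,0.184,0,0,0],[-0.126,0,0.219,0,0,0],[-0.146,0,0.254,0,0,0],[-0.166,0,0.289,0,0,0],[-0.185,0,0.32,0,0,0],[-0.2,0,0.347,0,0,0],[-0.21,0,0.363,0,0,0]]]'; python3 -m handwheel '[[[0,0,0,0,0,0],[0,0,0,0,0,0]]]'; python3 look.py w10; python3 m2.py w10 tray_red; python3 plan.py .5174 .24 .028 80
```

```text
clock: 20.63
tool_pos: [0.5118, 0.2441, 0.2027]
eef_rot: [-0.704, 0.061, -0.059, 0.705]
contact_force: [-0.1, -0.8, -0.9]
opening: 0.268
clock: 20.8
tool_pos: [0.5136, 0.2402, 0.2028]
eef_rot: [0.705, -0.061, 0.06, -0.704]
contact_force: [-0.3, -0.6, -0.4]
opening: 0.265
tray_red [ 0.5296  0.2799 -0.293 ] 0.016
t 20.85 at [0.5145 0.2384 0.2028] yaw 80.0 -> 80.0 q7 0.64 row [0.0028, 0.1748, 0.0025, 0.0007, -0.0001, -0.0003] rows>= 4.2
```

View pics/w10.png

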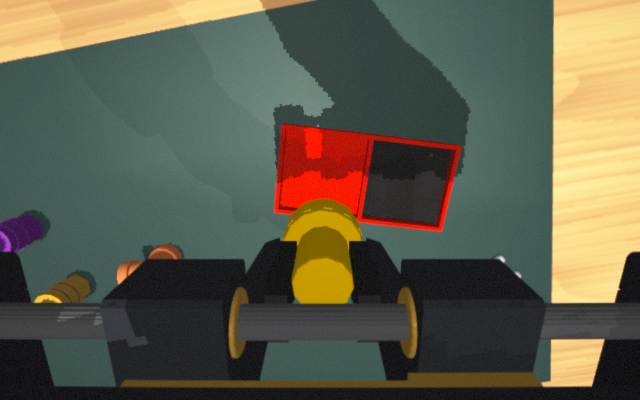

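```bash
python3 -m handwheel '[[[0.001,0.03,0,0,0,0],[0.003,0.065,0.001,0,0,0],[0.003,0.1,0.001,0,0,0],[0.003,0.13,0.001,0,0,0],[0.003,0.15,0.001,0,0,0],[0.003,0.162,0.001,0,0,0],[0.003,0.168,0.001,0,0,0],[0.003,0.17,0.001,0,0,0],[0.003,0.17,0.001,0,0,0]]]'; for i in 1 2 3 4 5 6; do python3 -m handwheel '[[[0,0.001,0,0,0,0],[0,0.001,0,0,0,0]]]' | grep -E 'tool_pos|force'; done
```

```text
clock: 21.6
tool_pos: [0.5185, 0.2397, 0.0341]
eef_rot: [-0.704, 0.062, -0.062, 0.704]
contact_force: [0.5, 0.2, 0.4]
opening: 0.265
tool_pos: [0.5187, 0.2405, 0.0338]
contact_force: [-1.2, 0.2, -0.3]
tool_pos: [0.5182, 0.2404, 0.0323]
contact_force: [-0.1, -0.7, -0.5]
tool_pos: [0.5178, 0.2403, 0.0308]
contact_force: [0.8, -0.6, -0.2]
tool_pos: [0.5178, 0.2402, 0.0296]
contact_force: [0.8, 0.2, -0.5]
tool_pos: [0.5178, 0.2402, 0.0287]
contact_force: [-0.3, -0.2, 0.6]
tool_pos: [0.5178, 0.2403, 0.0286]
contact_force: [-3.0, -0.6, 9.2]
```

Contact made. Release, rise, then go to the brass coupling.

```bash
python3 -m handwheel '[[[0,-0.0008,0,0,0,0],[0,-0.0008,0,0,0,0]]]' |grep force; python3 -m handwheel '[[[0,0,0,0,0,0],[0,0,0,0,0,0],[0,0,0,0,0,0],[0,0,0,0,0,0]]]' 0.3 ; python3 -m handwheel '[[[0,-0.02,0,0,0,0],[0,-0.05,0,0,0,0],[0,-0.085,0,0,0,0],[0,-0.12,0,0,0,0],[0,-0.15,0,0,0,0],[0,-0.17,0,0,0,0],[0,-0.17,0,0,0,0]]]'; python3 plan.py .5984 -.0535 .19 85
```

```text
contact_force: [-0.1, 0.3, 5.6]
clock: 23.1
tool_pos: [0.5178, 0.2402, 0.0283]
eef_rot: [0.704, -0.062, 0.062, -0.704]
contact_force: [0.2, 0.8, -0.7]
opening: 0.545
clock: 23.68
tool_pos: [0.5202, 0.2416, 0.2029]
eef_rot: [-0.703, 0.059, -0.064, 0.706]
contact_force: [1.2, 0.6, 1.0]
opening: 0.651
t 23.68 at [0.5202 0.2416 0.2029] yaw 80.0 -> 85.0 q7 0.63 row [0.1283, 0.0122, -0.277, -0.0016, -0.0279, 0.0021] rows>= 7.3
```

```bash
python3 -m handwheel '[[[0.012,0,-0.03,0,-0.02,0],[0.03,0,-0.065,0,-0.04,0],[0.048,0,-0.1,0,-0.06,0],[0.064,0,-0.138,0,-0.08,0],[0.08,0,-0.175,0,-0.1,0],[0.097,0,-0.21,0,-0.11,0],[0.113,0,-0.245,0,-0.11,0],[0.128,0,-0.277,0,-0.11,0],[0.128,0,-0.277,0,-0.11,0],[0.128,0,-0.277,0,-0.11,0]]]'; python3 look.py w11; python3 m2.py w11 coupling_brass; python3 plan.py .5984 -.0535 .015 100
```

```text
clock: 24.52
tool_pos: [0.5953, -0.0582, 0.197]
eef_rot: [0.705, 0.058, -0.059, -0.704]
contact_force: [0.6, 0.8, 0.5]
opening: 0.648
coupling_brass [ 0.5984 -0.0533] 0.052
t 24.57 at [ 0.5952 -0.0553  0.1974] yaw 99.7 -> 100.0 q7 1.4 row [0.0038, 0.1824, 0.001, -0.0003, -0.0017, -0.0005] rows>= 4.4
```

View pics/w11.png

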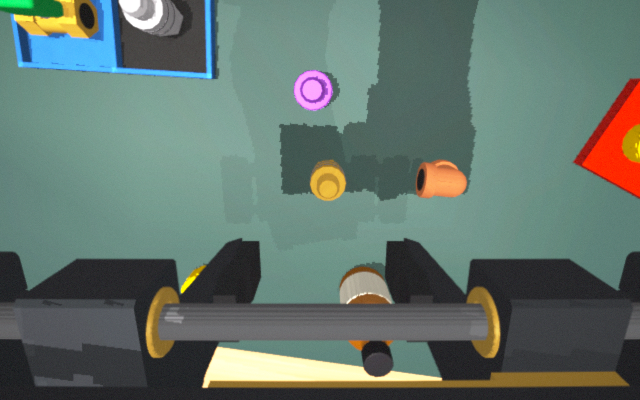

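The brass coupling is at (328,182) and the purple one at (313,90) stays where it is. The bottle is clear of the gripper on the +x side. Descend.

```bash
python3 -m handwheel '[[[0.002,0.03,0.001,0,0,0],[0.003,0.065,0.002,0,0,0],[0.003,0.1,0.002,0,0,0],[0.003,0.13,0.002,0,0,0],[0.003,0.15,0.002,0,0,0],[0.003,0.168,0.002,0,0,0],[0.003,0.179,0.002,0,0,0],[0.003,0.181,0.002,0,0,0],[0.003,0.181,0.002,0,0,0]]]'; python3 look.py w12; python3 plan.py .5984 -.0535 .015 100;  python3 m2.py w12 coupling_brass
```

```text
clock: 25.32
tool_pos: [0.598, -0.0508, 0.0171]
eef_rot: [-0.704, -0.061, 0.061, 0.705]
contact_force: [0.6, 0.5, -0.3]
opening: 0.647
t 25.37 at [ 0.5987 -0.0512  0.018 ] yaw 99.9 -> 100.0 q7 1.27 row [-0.0007, 0.003, -0.0022, -0.0002, -0.0007, 0.0002] rows>= 0.1
coupling_brass [ 0.5969 -0.0537] 0.327
```

View pics/w12.png

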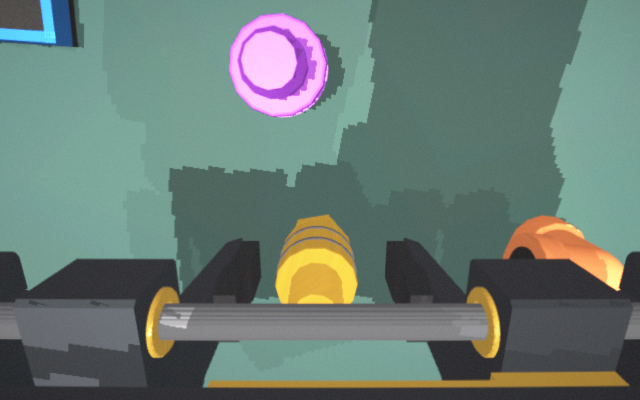

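```bash
python3 -m handwheel '[[[0,0.001,-0.002,0,0,0],[0,0.001,-0.002,0,0,0]]]'; python3 -m handwheel '[[[0,0,0,0,0,0],[0,0,0,0,0,0],[0,0,0,0,0,0],[0,0,0,0,0,0],[0,0,0,0,0,0],[0,0,0,0,0,0],[0,0,0,0,0,0],[0,0,0,0,0,0]]]' -1 25; python3 -m handwheel '[[[0,-0.01,0,0,0,0],[0,-0.03,0,0,0,0],[0,-0.065,0,0,0,0],[0,-0.105,0,0,0,0],[0,-0.14,0,0,0,0],[0,-0.165,0,0,0,0],[0,-0.18,0,0,0,0],[0,-0.18,0,0,0,0]]]';  python3 plan.py .542 .32 .195 75
```

```text
clock: 25.53
tool_pos: [0.5996, -0.0547, 0.0176]
eef_rot: [0.705, 0.061, -0.06, -0.704]
contact_force: [0.0, 0.2, 0.1]
opening: 0.649
clock: 26.2
tool_pos: [0.5989, -0.054, 0.0167]
eef_rot: [-0.704, -0.061, 0.06, 0.705]
contact_force: [-1.7, 1.5, 3.6]
opening: 0.358
clock: 26.87
tool_pos: [0.6007, -0.0544, 0.2004]
eef_rot: [0.705, 0.063, -0.058, -0.704]
contact_force: [1.3, 0.0, -1.8]
opening: 0.359
t 26.87 at [ 0.6007 -0.0544  0.2004] yaw 99.8 -> 75.0 q7 1.4 row [0.0057, 0.0049, 0.379, -0.0, 0.1376, 0.0022] rows>= 9.1
```

```bash
python3 -m handwheel '[[[0.001,0,0.02,0,0,0],[0.002,0,0.05,0,0,0],[0.003,0,0.085,0,0,0],[0.004,0,0.12,0,0,0],[0.005,0,0.155,0,0,0],[0.005,0,0.19,0,0,0],[0.006,0,0.225,0,0,0],[0.006,0,0.26,0,0,0],[0.006,0,0.295,0,0,0],[0.006,0,0.33,0,0,0],[0.006,0,0.36,0,0,0],[0.006,0,0.379,0,0,0]]]'; python3 -m handwheel '[[[0,0,0,0,0,0],[0,0,0,0,0,0],[0,0,0,0,0,0]]]';  python3 plan.py .542 .32 .02 100; python3 look.py w13; python3 m2.py w13 tray_red
```

```text
clock: 27.87
tool_pos: [0.5375, 0.3242, 0.1951]
eef_rot: [-0.704, -0.061, 0.063, 0.705]
contact_force: [0.3, 0.4, -1.9]
opening: 0.354
clock: 28.12
tool_pos: [0.5401, 0.3181, 0.1952]
eef_rot: [0.706, 0.059, -0.061, -0.703]
contact_force: [0.3, -1.0, -2.5]
opening: 0.353
t 28.12 at [0.5401 0.3181 0.1952] yaw 99.7 -> 100.0 q7 0.83 row [0.0025, 0.1752, 0.0021, 0.0009, -0.0015, -0.0006] rows>= 4.2
tray_red [ 0.5292  0.2801 -0.2932] 0.019
```

View pics/w13.png

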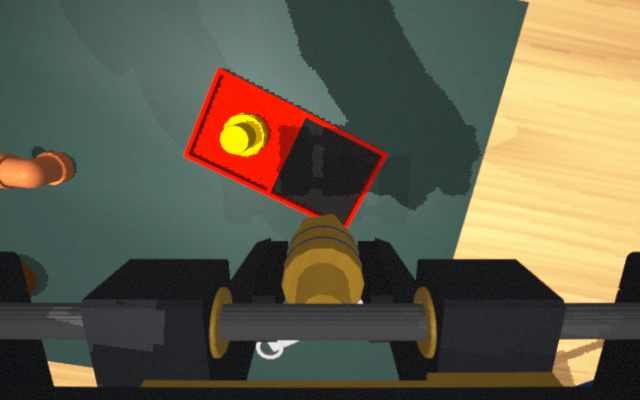

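The plug stands at about (242,135), in the middle of the bare half. Lower the brass.

```bash
python3 -m handwheel '[[[0.001,0.03,0.001,0,0,0],[0.002,0.065,0.002,0,0,0],[0.002,0.1,0.002,0,0,0],[0.002,0.13,0.002,0,0,0],[0.002,0.15,0.002,0,0,0],[0.002,0.162,0.002,0,0,0],[0.002,0.168,0.002,0,0,0],[0.002,0.17,0.002,0,0,0],[0.002,0.17,0.002,0,0,0]]]'; for i in 1 2 3 4 5 6; do python3 -m handwheel '[[[0,0.001,0,0,0,0],[0,0.001,0,0,0,0]]]' | grep -E 'tool_pos|force'; done
```

```text
clock: 28.92
tool_pos: [0.5425, 0.3224, 0.0271]
eef_rot: [-0.704, -0.06, 0.06, 0.705]
contact_force: [0.6, 0.3, -2.2]
opening: 0.35
tool_pos: [0.5426, 0.323, 0.0268]
contact_force: [0.1, 0.0, -2.3]
tool_pos: [0.5421, 0.3227, 0.0252]
contact_force: [-0.5, -0.6, -1.4]
tool_pos: [0.5418, 0.3226, 0.0236]
contact_force: [-0.2, -0.9, -1.9]
tool_pos: [0.5417, 0.3225, 0.0223]
contact_force: [-0.2, -0.3, -1.4]
tool_pos: [0.5417, 0.3225, 0.0213]
contact_force: [-0.6, -0.0, -2.2]
tool_pos: [0.5418, 0.3226, 0.0208]
contact_force: [-1.7, -0.6, 1.2]
```

```bash
python3 -m handwheel '[[[0,0.001,0,0,0,0],[0,0.001,0,0,0,0]]]' | grep -E 'tool_pos|force'; python3 -m handwheel '[[[0,-0.0008,0,0,0,0],[0,-0.0008,0,0,0,0]]]' |grep force; python3 -m handwheel '[[[0,0,0,0,0,0],[0,0,0,0,0,0],[0,0,0,0,0,0],[0,0,0,0,0,0]]]' 0.2 ; python3 -m handwheel '[[[0,-0.02,0,0,0,0],[0,-0.05,0,0,0,0],[0,-0.085,0,0,0,0],[0,-0.12,0,0,0,0],[0,-0.15,0,0,0,0],[0,-0.19,0,0,0,0],[0,-0.19,0,0,0,0]]]'; python3 look.py w14
python3 - <<'E'
from fit import *
import pickle
V={'wrist':pickle.load(open('pics/w14.pkl','rb'))}
for c in('top','scene'): 
    im=snapshot(c); save(c+'9',im); V[c]=(im,get_calibration(c))
T=dict(red=(.5294,.2801,-.292),blue=(.4919,-.2602,.100))
for n,x,t in(('coupling_brass',(.541,.32),'red'),('dust_plug',(.518,.24),'red'),('coupling_steel',(.487,-.218),'blue'),('handle',(.496,-.302,1.67),'blue')):
  for v in('wrist','top'):
    try:
      p,f=fit(n,[V[v]],x,pad=6); d=p[:2]-T[t][:2]; a=T[t][2]; print(n,v,np.round(p,4),round(f,3),'tray frame',np.round([d@[np.cos(a),np.sin(a)],d@[-np.sin(a),np.cos(a)]],4))
    except Exception as e: print(n,v,'-')
a,b=V['wrist'][0],V['top'][0]
a0=cv2.imread('pics/top0.png')[:,:,::-1]
save('fin',np.vstack([cv2.resize(a[:280],(640,280)),cv2.resize(b[125:275,170:490],(640,300),interpolation=3)]))
E
```

```text
tool_pos: [0.5419, 0.3226, 0.0207]
contact_force: [-2.3, -1.4, 8.9]
contact_force: [-0.7, -0.6, 5.0]
clock: 30.58
tool_pos: [0.5418, 0.3225, 0.0201]
eef_rot: [-0.704, -0.06, 0.06, 0.705]
contact_force: [-0.3, -0.4, 0.0]
opening: 0.602
clock: 31.17
tool_pos: [0.5451, 0.3256, 0.218]
eef_rot: [-0.702, -0.064, 0.056, 0.707]
contact_force: [0.2, 0.5, 0.1]
opening: 0.601
coupling_brass wrist [0.5427 0.3226] 0.047 tray frame [0.0005 0.0446]
coupling_brass top [0.592 0.26 ] 1.0 tray frame [ 0.0657 -0.0012]
dust_plug wrist [0.5174 0.2406] 0.087 tray frame [-0.0001 -0.0413]
dust_plug top [0.5141 0.2425] 0.221 tray frame [-0.0038 -0.0404]
coupling_steel wrist -
coupling_steel top [ 0.4813 -0.2191] 0.136 tray frame [-0.0064  0.0419]
handle wrist -
handle top [ 0.4916 -0.2189  0.7978] 1.0 tray frame [0.0038 0.0411]
```

View pics/fin.png

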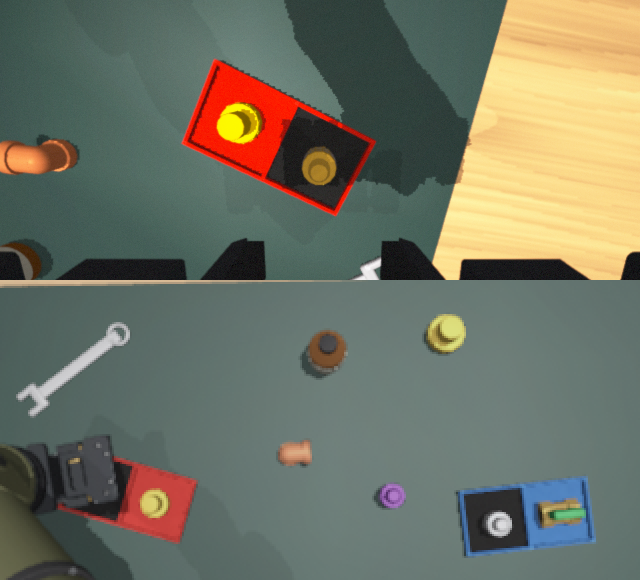

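```bash
python3 -c "
from plant import job
print(job.finish_job())"
```

```text
the job is handed in; nothing more can be done
None
```

Both kits are made up and the job was handed in at about 31 s of the 104 s allowed. Each part was lowered in 1 mm steps until contact showed in the wrist force, and only then released.

**Red tray:** the final wrist-camera fit puts both parts within 3 mm of their compartment centres.

| Part | x (mm) | y (mm) | Compartment centre y (mm) |
|---|---|---|---|
| Brass coupling | 0.5 | 44.6 | 42 |
| Dust plug | 0 | −41.3 | −42 |

**Blue tray:**
- **Steel coupling:** it stands in the rubber half. The top-camera fit gives (−6, 42) mm, while the wrist-camera pose at release was about (0, 42) mm.
- **Valve:** it shows upright in the bare half in the last top picture, and the tool was about 3 mm from centre when it let go. Its automatic fit failed in that picture, so this rests on the picture and the release pose.

The brass coupling's top-camera fit also failed because the arm hid it, so only the wrist view confirms its position. The scene camera disagreed with the others by about 9 mm on the tray positions, so I did not use it.

The elbow, bottle, spanner, purple coupling and large plug look unmoved in the final top picture; I did not measure them.

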